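# Tuck a brass strip under the copper leaf and hold it down for soldering

### The arm

A 7-joint arm with a two-finger parallel gripper is mounted at the origin on the work surface. World frame = base frame: x ahead of the robot, y to its left, z up, the work surface at z = 0. Lengths are in m, angles in rad, forces in N, time in s.
With the tool pointing down it reaches from about 0.425 to 0.875 m from the base axis. Payload 4.7 kg.
Tool frame: the origin (TCP) lies on the centre line of the jaws, within the pads' length; the fingertips stand 19 mm ahead of it and the grasp point (between the pads) is the TCP; x points along the fingers, z is the direction in which the jaws open and shut, and the axes are right-handed (so a half turn about x gives the same grasp; the last joint's range is limited). The gripper opens to 87 mm and grips with 3 to 60 N. Pads are 19 mm wide; open, the fingers measure 117 mm over their backs; the gripper's body (75 mm by 190 mm) begins 51 mm behind the grasp point.
Start: joints at [-1.127, 0.321, -0.07, 1.45, 0.023, 1.371, -0.057], TCP at [0.271, 0.591, 0.242] pointing down, gripper open.
Joint ranges: [-2.86, 2.86], [-0.3, 2.09], [-1.38, 1.24], [0.06, 2.45], [-1.56, 4.7], [0.09, 2.05], [-2.69, 2.69]. Speed limits (rad/s): [2.57, 2.57, 3.14, 3.14, 3.14, 3.14, 3.14].

### API

Orientations are given as a rotation vector (axis times angle).
In Python, from bench import get_state, get_image, camera_info, close_job gives the robot as it stands.
- The arm moves only by the tool jog_arm, never from a script. Its argument "targets" is a list of rows, each a list of 7 numbers: the turn, a rotation vector about the tool's x, y, z in degrees, then the shift along the tool's x, y, z in cm, then the finger opening in cm, from 0 to 8.7. In form: [[wx, wy, wz, tx, ty, tz, jaw], ...]. A call has 1 to 10 rows; each row shifts and turns the commanded pose from where the row before left it, along the tool's axes as they then stand; what a row does not reach is not made up. A row lasts 1/8 s, in which the tool goes at most 62.5 mm and 10.7 degrees, less where a joint would pass 70% of its speed; a pose out of reach is approached as far as the arm can. A call is refused whole if a number of a shift passes 6.25 or a number of a turn 10.7, either way. A call with a gripper value outside its range is refused whole. The fingers move at their own pace and stop on an object; "squeeze" is the grip in N (left out, the last holds). Time passes only in rows, so rows that do not move let the fingers close. It gives the time, the measured TCP pose, the force and the opening at its end, in the units of the state.
- get_state(): the state, without advancing time (a new reading comes with each control period).
- get_image(name): name is "scene" or "top" or "wrist"; returns (picture, depth): 384x512x3 uint8, red, green, blue; 384x512 float32, m along the optical axis (not along the pixel's ray), 0 where there is no reading.
- camera_info(name): a dict with "intrinsics" (3x3 intrinsics, pixels), "world_from_camera" (4x4, takes a point from camera to world coordinates); the wrist camera has in their place "mount" (4x4, takes a point from camera to tool coordinates, whose origin is the TCP and whose axes are the tool frame's). Camera axes: x right, y up, looking along -z (the intrinsics and any distortion apply to the point x, -y, -z); pixel columns grow to the right and rows downward; lengths in m; the calibration is good to about 2 mm. A picture is of the moment at which its call begins: read the wrist's pose just before it. camera_info takes no time and is no camera call.
- close_job(): hands the job in, once; it reports no verdict.
The state is a dict: "time": time; "joint_positions": joint angles; "qd": joint speeds; "joint_torque": joint torques, N m; "position": TCP position; "tool_rot": TCP orientation; "ft_force": force on the tool from outside, world axes, zero at the start; "torque": the same for the moment, N m; "grip_width": opening from 0.0 (shut) to 1.0 (fully open).
Only numpy, scipy, OpenCV 4.12 (cv2) and the standard library are available. Lean on these libraries where they do the work, as an engineer would, in place of code of your own. Each camera call takes 0.05 s, during which the arm holds its last target.

### The job

Get this lap joint ready for the torch: pick up the brass strip (its box makes a good grip), lay it on the white soldering block and slide its plain end straight and centred under the copper leaf, without lifting the leaf, until the black line across the strip meets the leaf's front edge. Then press the strip flat against the block with about 10 N and finish while still holding it down like that; do not let go. Leave everything else on the bench where it is.

Things in the scene. Friction and masses are not known exactly. Their poses are not given: they have to be found in the camera images.
- block: white soldering block, fixed on the bench board, 180 (x) x 120 (y) x 30 high; origin at the centre of its underside, so its flat top lies 30 above the origin (the bench board's top, on which everything stands, is 5 above the table). The hinged copper leaf lies over its +x half; two steel hinge ears stand on the top at x = +75, y = +-43 (10 wide in y, 14 in x, to 46 above the origin)
- leaf (a joint): hinge of the copper leaf, rad: 0 = lying level (rest), grows as its front edge is lifted, to 1.3; a light leaf (0.1 kg) with a free hinge, its own weight brings it back
- leaf_edge (a point): middle of the lower front edge of the copper leaf: at rest at x = +15, y = 0, z = 37 in the block's frame, that is 7 above the block's top. The leaf is 70 wide (y), 60 long and 3 thick, runs from this edge in the block's +x direction to its hinge at x = +75, and lies level; the gap of 7 beneath it is open for the whole 60
- strip: loose brass strip 100 (x) x 36 (y) x 4 thick, about 0.13 kg (may be a quarter more or less), with a square brass box 24 x 24 standing on its tail end, the box's centre at x = -30, y = 0 and its top 26 above the strip's underside; origin at the centre of the underside. Its plain end is at +x; a thin black line is scribed across its top at x = +30, 20 from that end. It starts flat on the bench board to the left or right of the block
- strip_lead (a point): middle of the lower edge of the strip's plain (+x) end, x = +50 in the strip's frame
- strip_box (a point): centre of the top of the box on the strip, with a flat green stone
- blank: plain silver-grey strip without a box, 100 x 36 x 4, origin at the centre of its underside, x along its length (bystander, leave it alone)
- dish: small open glass dish, 84 across, 36 high, origin at the centre of its underside (bystander, leave it alone)
- ring: plain finger ring lying flat, 22 across, 5 high, origin under its centre (bystander, leave it alone)
- pin_vise: black pin vise (hand drill chuck) lying along its own x, 120 long, up to 18 high, origin under its middle (bystander, leave it alone)
- tweezers: steel tweezers lying along their own x, 120 long, 6 high, origin under their middle (bystander, leave it alone)
- pliers: pliers with blue handles lying along their own x, 145 long, 12 high, origin under their middle, jaws to +x (bystander, leave it alone)
- torch: small hand torch standing on a round foot 70 across, 148 high, origin at the centre of its foot (bystander, leave it alone)
Mind the look-alikes: they are no part of the job. Several things have the shape of the strip; the one meant has the colours described above.

How it is judged:
On the way, in this order (a step that is already met when the one before it is completed fails the run):
1. the strip is held by the gripper, clear of the bench and block (contact force between the fingers and strip above 1 N and height (world z) of strip above 0.04 m), for 0.1 s.
2. the plain end of the strip has gone at least 8 mm under the leaf, low on the block, with the leaf down (x of strip_lead in the frame of block above 0.023 m and z of strip_lead in the frame of block below 0.036 m and y of strip_lead in the frame of block between -0.015 and 0.015 m and value of joint leaf below 0.08 rad), for 0.1 s.
At the end, for the whole second after the job is handed in: strip flat (2 degrees) on the block, plain end 14 to 26 mm under the leaf's front edge (black line within 6 mm of it), within 8 mm of the middle and 0.12 rad of straight, leaf down (below 0.035 rad); the gripper still holds it at rest, pressing it on the block with 3.5 to 30 N (x of strip_lead in the frame of block between 0.029 and 0.041 m and y of strip_lead in the frame of block between -0.008 and 0.008 m and z of strip_lead in the frame of block between 0.0275 and 0.0325 m and angle between the x axis of strip and the x axis of block, either way round below 0.12 rad and angle between strip's own z axis and vertical below 0.035 rad and value of joint leaf below 0.035 rad and contact force between strip and block between 3.5 and 30 N and contact force between the fingers and strip above 1 N and linear speed of strip below 0.01 m/s); the arm keeps its last pose, push and grip.
It fails at once if the leaf is lifted (its front edge 6 mm or more) (value of joint leaf above 0.1 rad).
It fails at once if a bystander is moved by more than 25 mm (distance of any of blank, dish, ring, pin_vise, tweezers, pliers, torch from where it was at the start of the episode above 0.025 m).
It also fails if it takes over 42 s, if anything falls off the work surface, if the arm or the gripper's body presses on something with over 40 N, if the wrist force passes 120 N, or if a joint passes its speed limit or range.

## Working session

There is one attempt and no reset: what is moved stays moved. The work goes in short steps, Python scripts to look and compute and a tool call to move; the robot and the scene stay as the last step left them, time stands still between calls to the robot, and variables do not carry over. Pictures are saved under pics/ and viewed, and the job is handed in when it is done.

Besides the shell and the picture viewer there is one more tool, called after ">>>" by a JSON object that holds its "method" and its "body", one argument or row to a line. jog_arm: Moves the arm, as the interface text tells. Its arguments: {"type":"object","properties":{"targets":{"type":"array"},"squeeze":{"type":"number"}},"required":["targets"]}

```bash
mkdir -p pics
python3 - <<'E'
from bench import *
import cv2, numpy as np
s=get_state(); print({k:np.round(v,3) for k,v in s.items()})
for n in ["scene","top"]:
    im,d=get_image(n); cv2.imwrite(f"pics/{n}0.png",im[:,:,::-1]); np.savez(f"{n}0.npz",im=im,d=d)
    c=camera_info(n); print(n,c)
print(camera_info("wrist"))
E
```

```text
{'time': np.float64(0.0), 'joint_positions': array([-1.127,  0.322, -0.07 ,  1.452,  0.023,  1.371, -0.057]), 'qd': array([-0.001,  0.001, -0.001, -0.   , -0.001, -0.001,  0.001]), 'joint_torque': array([ 0.0000e+00, -4.9129e+01, -4.0400e-01, -3.1253e+01, -6.4000e-02,
        4.4000e-02,  0.0000e+00]), 'position': array([0.271, 0.59 , 0.24 ]), 'tool_rot': array([-0.888,  1.384,  0.886]), 'ft_force': array([-0.092, -0.053,  0.092]), 'torque': array([0.029, 0.001, 0.067]), 'grip_width': np.float64(1.0)}
scene {'intrinsics': array([[467.92917719,   0.        , 254.79138982],
       [  0.        , 467.92917719, 185.73459629],
       [  0.        ,   0.        ,   1.        ]]), 'world_from_camera': array([[ 0.47125075, -0.59605839,  0.65010547,  1.36285676],
       [ 0.88183672,  0.33256528, -0.33431174, -0.46765049],
       [-0.01693318,  0.73083153,  0.68234781,  1.00743394],
       [ 0.        ,  0.        ,  0.        ,  1.        ]])}
top {'intrinsics': array([[357.08154133,   0.        , 256.05602066],
       [  0.        , 357.08154133, 190.59530201],
       [  0.        ,   0.        ,   1.        ]]), 'world_from_camera': array([[ 0.0184543 ,  0.98547545, -0.16881227,  0.33910155],
       [-0.99976429,  0.02011945,  0.00815858,  0.01414235],
       [ 0.01143649,  0.16862192,  0.98561446,  0.90847053],
       [ 0.        ,  0.        ,  0.        ,  1.        ]])}
{'intrinsics': array([[265.18289129,   0.        , 255.73832162],
       [  0.        , 265.18289129, 190.81400321],
       [  0.        ,   0.        ,   1.        ]]), 'mount': array([[-8.05435264e-04,  2.59860695e-01, -9.65645779e-01,
        -1.43311463e-01],
       [-9.20995054e-04,  9.65645490e-01,  2.59861385e-01,
         7.09005959e-02],
       [ 9.99999252e-01,  1.09865651e-03, -5.38434515e-04,
        -3.10799704e-04],
       [ 0.00000000e+00,  0.00000000e+00,  0.00000000e+00,
         1.00000000e+00]])}
```

View pics/scene0.png

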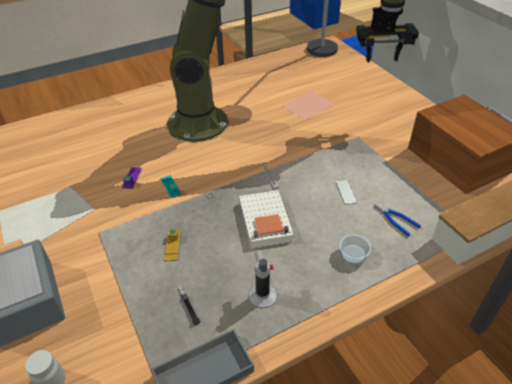

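View pics/top0.png

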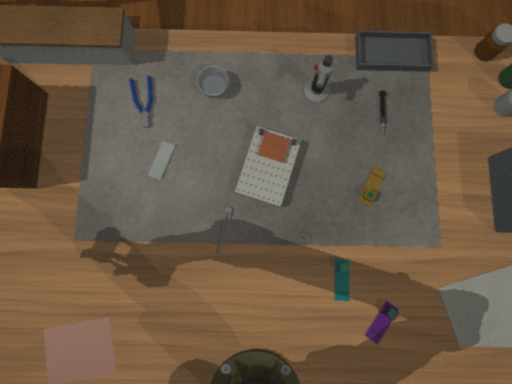

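Top view: candidates are the yellow brass strip (373,186) with its green stone at (369,195), the teal strip (342,280), the purple one (382,322), and the silver blank without a box (162,160). The brass one on the bench board fits the description. I'll check it in a close crop and measure.

```bash
cat > h.py <<'E'
import numpy as np, cv2
from bench import *
from scipy.spatial.transform import Rotation as R
def w2p(n,P,T=None):
    c=camera_info(n); K=c["intrinsics"]; T=c["world_from_camera"] if T is None else T
    p=(np.atleast_2d(P)-T[:3,3])@T[:3,:3]; p=p*[1,-1,-1]; q=p@K.T; return q[:,:2]/q[:,2:]
def p2plane(n,uv,z,T=None):
    c=camera_info(n); K=c["intrinsics"]; T=c["world_from_camera"] if T is None else T
    uv=np.atleast_2d(uv).astype(float); r=np.c_[uv,np.ones(len(uv))]@np.linalg.inv(K).T*[1,-1,-1]
    r=r@T[:3,:3].T; return T[:3,3]+r*((z-T[2,3])/r[:,2])[:,None]
def cloud(n,d,T=None):
    c=camera_info(n); K=c["intrinsics"]; T=c["world_from_camera"] if T is None else T
    v,u=np.mgrid[:d.shape[0],:d.shape[1]]
    r=np.stack([u,v,np.ones_like(u)],-1).reshape(-1,3)@np.linalg.inv(K).T*d.reshape(-1,1)*[1,-1,-1]
    return (r@T[:3,:3].T+T[:3,3]).reshape(*d.shape,3)
def wristT(s=None):
    s=s or get_state(); M=np.eye(4); M[:3,:3]=R.from_rotvec(s["tool_rot"]).as_matrix(); M[:3,3]=s["position"]
    return M@camera_info("wrist")["mount"]
E
python3 - <<'E'
from h import *
z=np.load("top0.npz"); im,d=z["im"],z["d"]
a=cv2.resize(im[150:220,340:410],(400,400),interpolation=cv2.INTER_CUBIC)
b=cv2.resize(im[120:215,225:320],(400,400),interpolation=cv2.INTER_CUBIC)
cv2.imwrite("pics/crop0.png",np.hstack([a,b])[:,:,::-1])
C=cloud("top",d)
for u,v in [(373,186),(369,195),(376,175),(270,180),(275,148),(340,190),(300,225)]: print(u,v,C[v,u].round(4),im[v,u])
hsv=cv2.cvtColor(im,cv2.COLOR_RGB2HSV)
m=np.zeros(im.shape[:2],bool); m[150:220,340:410]=True
m&=(hsv[...,1]>120)
r=cv2.minAreaRect(np.argwhere(m)[:,::-1].astype(np.float32)); print(r, m.sum())
P=p2plane("top",cv2.boxPoints(r),0.009); print(P.round(4), P.mean(0), np.linalg.norm(np.diff(P,axis=0),axis=1))
# block white
m=np.zeros(im.shape[:2],bool); m[115:215,225:310]=True
m&=(C[...,2]>0.025)&(C[...,2]<0.06)
Q=C[m]; print(m.sum(),np.median(Q[:,2]))
r=cv2.minAreaRect((Q[:,:2]*1000).astype(np.float32)); print(r)
E
```

```text
373 186 [ 0.5108 -0.2929  0.0113] [113  92  39]
369 195 [ 0.484  -0.2753  0.0309] [47 79 46]
376 175 [ 0.5402 -0.3023  0.0099] [91 76 36]
270 180 [ 0.5161 -0.0273  0.0358] [144 141 130]
275 148 [ 0.5956 -0.0383  0.0473] [125  75  53]
340 190 [ 0.4997 -0.2093  0.0056] [90 87 82]
300 225 [ 0.4078 -0.106   0.0057] [87 84 76]
((371.8023376464844, 185.73153686523438), (13.688905715942383, 37.10517120361328), 25.559965133666992) 463
[[ 0.4754 -0.253   0.009 ]
 [ 0.5641 -0.2973  0.009 ]
 [ 0.549  -0.3288  0.009 ]
 [ 0.4608 -0.2841  0.009 ]] [ 0.51229856 -0.29082088  0.009     ] [0.09914689 0.03491913 0.09891899]
3322 0.03600676515587964
((554.7882080078125, -23.103668212890625), (119.9615478515625, 180.4712371826172), 73.17274475097656)
```

View pics/crop0.png

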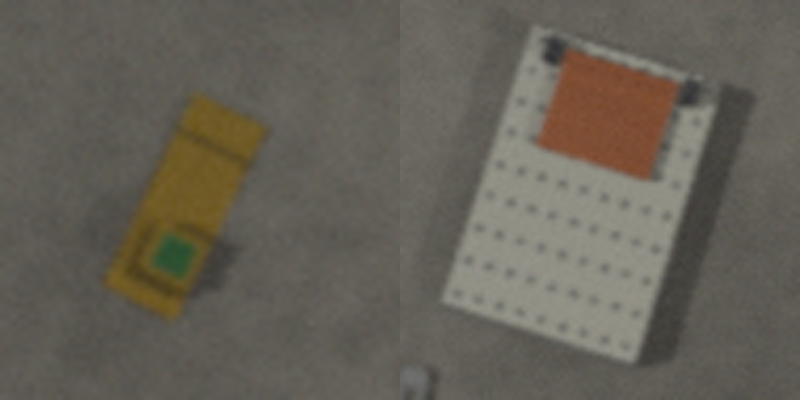

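```bash
cat >> h.py <<'E'
def Mtool(yaw):  # tool down, jaw z along y axis of a frame with this yaw(deg)
    c,s=np.cos(np.radians(yaw)),np.sin(np.radians(yaw))
    z=np.array([-s,c,0]); x=np.array([0,0,-1.]); return np.c_[x,np.cross(z,x),z]
def rows(goalp,goalR,n,s=None):
    s=s or get_state(); R0=R.from_rotvec(s["tool_rot"]); G=R.from_matrix(goalR)
    rel=(R0.inv()*G).as_rotvec(degrees=True)
    d=R0.inv().apply(np.array(goalp)-s["position"])
    print("total turn",rel.round(2),"shift(cm, start axes)",(d*100).round(2))
    p=np.array(s["position"]);
    for i in range(n):
        Ri=R0*R.from_rotvec(rel*i/n,degrees=True)
        print((rel/n).round(2),(Ri.inv().apply(np.array(goalp)-s["position"])/n*100).round(2))
E
python3 - <<'E'
from h import *
s=get_state(); M=R.from_rotvec(s["tool_rot"]).as_matrix(); print(M.round(3))
for y in (-26.6,153.4):
    print((R.from_matrix(M).inv()*R.from_matrix(Mtool(y))).as_rotvec(degrees=True))
z=np.load("top0.npz"); C=cloud("top",z["d"])
for u,v in [(322,78),(316,92),(213,82),(229,210),(382,110)]: print(u,v,C[v,u].round(3))
E
```

```text
[[-0.001 -0.909  0.417]
 [-0.002  0.417  0.909]
 [-1.    -0.    -0.002]]
[ 1.97963892 -0.10092445  0.00744744]
[-1.78020292e+02 -1.15709051e-02 -1.56803807e-01]
322 78 [ 0.744 -0.142  0.129]
316 92 [ 0.757 -0.146  0.027]
213 82 [0.786 0.128 0.011]
229 210 [0.442 0.074 0.007]
382 110 [ 0.714 -0.322  0.018]
```

>>> {"method": "jog_arm", "body": {
  "targets": [
    [0,0,0,0,-4.64,-3.24,8.7],
    [0,0,0,0,-4.64,-3.24,8.7],
    [0,0,0,0,-4.64,-3.24,8.7],
    [0,0,0,0,-4.64,-3.24,8.7],
    [0,0,0,0,-4.64,-3.24,8.7],
    [0,0,0,0,-4.64,-3.24,8.7],
    [0,0,0,0,-4.64,-3.24,8.7],
    [0,0,0,0,-4.64,-3.24,8.7],
    [0,0,0,0,-2.32,-5.5,8.7],
    [0,0,0,0,-2.32,-5.5,8.7]
  ],
  "squeeze": 40
}}

```text
time: 1.35
position: [0.4964, 0.0792, 0.2411]
tool_rot: [-0.887, 1.383, 0.887]
ft_force: [1.1, -1.1, 0.8]
grip_width: 0.999
```

>>> {"method": "jog_arm", "body": {
  "targets": [
    [0,0,0,0,-2.32,-5.5,8.7],
    [0,0,0,0,-2.32,-5.5,8.7],
    [0,0,0,0,-2.32,-5.5,8.7],
    [0,0,0,0,-2.32,-5.5,8.7],
    [0,0,0,0,-2.32,-5.5,8.7],
    [2,0,0,0,-2.32,-5.5,8.7],
    [0,0,0,5,0,0,8.7],
    [0,0,0,5,0,0,8.7],
    [0,0,0,0,0,0,8.7],
    [0,0,0,0,0,0,8.7]
  ]
}}

```text
time: 2.6
position: [0.4865, -0.2772, 0.1431]
tool_rot: [-0.862, 1.393, 0.859]
ft_force: [0.7, -0.7, -0.0]
grip_width: 0.999
```

Run:
```python
from h import *
s=get_state(); print(s["time"],s["position"],R.from_rotvec(s["tool_rot"]).as_matrix().round(4),s["ft_force"])
T=wristT(s); im,d=get_image("wrist"); np.savez("w1.npz",im=im,d=d,T=T)
cv2.imwrite("pics/w1.png",im[:,:,::-1])
```

```text
2.6 [ 0.48654539 -0.27715508  0.14310214] [[ 1.600e-03 -8.941e-01  4.479e-01]
 [-9.000e-04  4.479e-01  8.941e-01]
 [-1.000e+00 -1.800e-03 -0.000e+00]] [ 0.68135545 -0.71736192 -0.01933408]
```

View pics/w1.png

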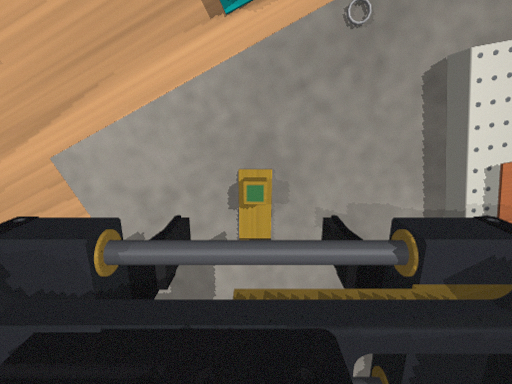

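The wrist view shows the green stone at (255,194), midway between the fingers, with the brass strip running from row 169 to behind the gripper at row 238.

Run:
```python
from h import *
z=np.load("w1.npz"); im,d,T=z["im"],z["d"],z["T"]
hsv=cv2.cvtColor(im,cv2.COLOR_RGB2HSV)
C=cloud("wrist",d,T)
g=(hsv[...,0]>45)&(hsv[...,0]<85)&(hsv[...,1]>90); g[:150]=0; g[230:]=0
print("stone",g.sum(),np.median(C[g],0), p2plane("wrist",np.argwhere(g)[:,::-1].mean(0),0.031,T))
r=np.s_[165:236,225:290]
c=C[r].reshape(-1,3); print(np.percentile(c[:,2],[2,20,50,80,98]))
top=c[c[:,2]>0.027]; a=cv2.minAreaRect((top[:,:2]*1000).astype(np.float32)); print("box",a)
st=c[c[:,2]>0.0072]; a=cv2.minAreaRect((st[:,:2]*1000).astype(np.float32)); print("strip(part)",a)
```

```text
stone 264 [ 0.48613524 -0.27798014  0.03178525] [[ 0.49105884 -0.27315515  0.031     ]]
[0.00396485 0.00488315 0.00629764 0.00971564 0.0322407 ]
box ((458.97430419921875, -265.1610412597656), (23.278247833251953, 82.24102783203125), 63.67491149902344)
strip(part) ((479.2466125488281, -275.24334716796875), (35.913455963134766, 127.52269744873047), 63.68397521972656)
```

>>> {"method": "jog_arm", "body": {
  "targets": [
    [0,0,0,5,0,-0.05,5.5],
    [0,0,0,3,0,0,5.5],
    [0,0,0,2,0,0,5.5],
    [0,0,0,0,0,0,5.5],
    [0,0,0,0,0,0,5.5]
  ]
}}

```text
time: 3.28
position: [0.4867, -0.2779, 0.0432]
tool_rot: [-0.862, 1.392, 0.858]
ft_force: [0.2, 0.1, -0.6]
grip_width: 0.644
```

Run:
```python
from h import *
s=get_state(); print(s["time"],s["position"],R.from_rotvec(s["tool_rot"]).as_matrix().round(4),s["ft_force"])
T=wristT(s); im,d=get_image("wrist"); np.savez("w2.npz",im=im,d=d,T=T)
cv2.imwrite("pics/w2.png",im[:,:,::-1])
```

```text
3.275 [ 0.48673857 -0.27785168  0.04320044] [[ 2.700e-03 -8.940e-01  4.481e-01]
 [-9.000e-04  4.481e-01  8.940e-01]
 [-1.000e+00 -2.800e-03  4.000e-04]] [ 0.16430375  0.14158418 -0.63727456]
```

View pics/w2.png

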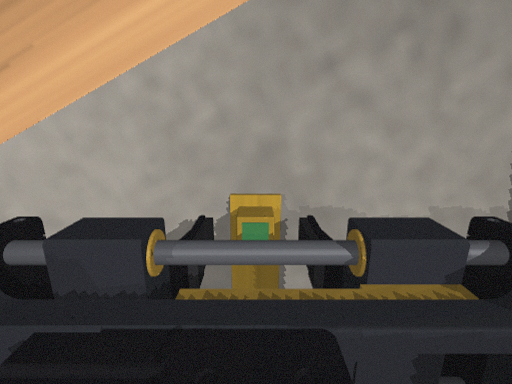

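The stone sits at (255,231), centred between the fingers at columns 205 and 308. I'll go down and close.

>>> {"method": "jog_arm", "body": {
  "targets": [
    [0,0,0,1.2,0,0,5],
    [0,0,0,0,0,0,4],
    [0,0,0,0,0,0,3],
    [0,0,0,0,0,0,1],
    [0,0,0,0,0,0,1],
    [0,0,0,0,0,0,1],
    [0,0,0,0,0,0,1]
  ],
  "squeeze": 40
}}

```text
time: 4.2
position: [0.4856, -0.2773, 0.0297]
tool_rot: [-0.861, 1.394, 0.86]
ft_force: [0.3, 0.6, 1.0]
grip_width: 0.271
```

>>> {"method": "jog_arm", "body": {
  "targets": [
    [0,0,0,-1,0,0,1],
    [0,0,0,-3,0,0,1],
    [0,0,0,-4,0,0,1],
    [0,0,0,-3,0,0,1],
    [0,0,0,0,0,0,1],
    [0,0,0,0,0,0,1]
  ]
}}

```text
time: 4.95
position: [0.4849, -0.2766, 0.1387]
tool_rot: [-0.86, 1.394, 0.862]
ft_force: [-0.8, -0.3, -1.2]
grip_width: 0.271
```

Run:
```python
from h import *
rows([0.4639,0.0044,0.13],Mtool(-16.8),6)
im,d=get_image("scene"); cv2.imwrite("pics/s1.png",cv2.resize(im[150:300,90:320],None,fx=3,fy=3)[:,:,::-1])
```

```text
total turn [-9.82  0.02 -0.08] shift(cm, start axes) [ 0.9  14.47 24.18]
[-1.64  0.   -0.01] [0.15 2.41 4.03]
[-1.64  0.   -0.01] [0.15 2.3  4.1 ]
[-1.64  0.   -0.01] [0.15 2.18 4.16]
[-1.64  0.   -0.01] [0.15 2.06 4.22]
[-1.64  0.   -0.01] [0.15 1.94 4.28]
[-1.64  0.   -0.01] [0.15 1.81 4.33]
```

View pics/s1.png

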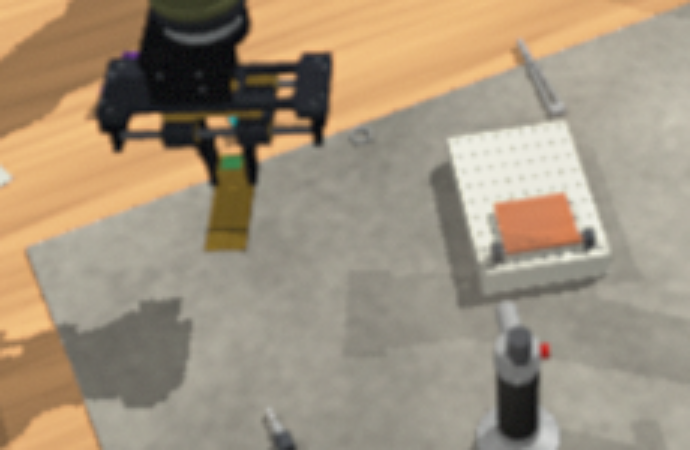

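The strip hangs level from the jaws; the crop shows its plain end at about (227,248). Next I move over the block in front of the leaf.

>>> {"method": "jog_arm", "body": {
  "targets": [
    [-1.64,0,0,0.15,2.41,4.03,1],
    [-1.64,0,0,0.15,2.3,4.1,1],
    [-1.64,0,0,0.15,2.18,4.16,1],
    [-1.64,0,0,0.15,2.06,4.22,1],
    [-1.64,0,0,0.15,1.94,4.28,1],
    [-1.62,0,0,0.15,1.81,4.33,1],
    [0,0,0,0,0,0,1],
    [0,0,0,0,0,0,1]
  ]
}}

```text
time: 6.0
position: [0.4637, 0.0032, 0.1296]
tool_rot: [-0.991, 1.336, 0.991]
ft_force: [0.3, -0.6, -2.0]
grip_width: 0.273
```

Run:
```python
from h import *
s=get_state(); print(s["time"],s["position"],R.from_rotvec(s["tool_rot"]).as_matrix().round(4))
rows([0.4639,0.0044,0.13],Mtool(-16.8),1)
im,d=get_image("scene"); np.savez("s2.npz",im=im,d=d); a=cv2.resize(im[140:270,200:330],(400,400),interpolation=cv2.INTER_CUBIC)
im,d=get_image("top"); np.savez("t2.npz",im=im,d=d); b=cv2.resize(im[115:215,220:320],(400,400),interpolation=cv2.INTER_CUBIC)
cv2.imwrite("pics/p2.png",np.hstack([a,b])[:,:,::-1])
```

```text
6.0 [0.46370618 0.00320445 0.12959415] [[-0.0018 -0.9573  0.2892]
 [-0.0011  0.2892  0.9573]
 [-1.      0.0014 -0.0015]]
total turn [-0.01 -0.09 -0.08] shift(cm, start axes) [-0.04  0.02  0.12]
[-0.01 -0.09 -0.08] [-0.04  0.02  0.12]
```

View pics/p2.png

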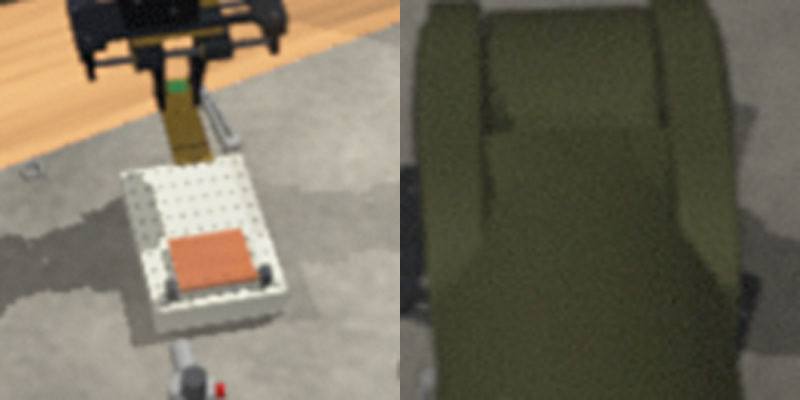

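The scene view shows the strip lined up in front of the leaf, but the arm hides the top view. I'll refine the block and leaf pose from the first pictures with a model fit in both cameras.

```bash
cat > fit.py <<'E'
from h import *
from scipy.optimize import least_squares
def leafmask(im,roi):
    hsv=cv2.cvtColor(im,cv2.COLOR_RGB2HSV); m=((hsv[...,0]<12)|(hsv[...,0]>172))&(hsv[...,1]>110)
    k=np.zeros_like(m); k[roi]=1; return m&k
def quad(m):
    r=cv2.approxPolyDP
    c=max(cv2.findContours(m.astype(np.uint8),0,1)[0],key=cv2.contourArea)
    return c[:,0].astype(float)
if __name__=="__main__":
  for n,roi in (("top",np.s_[115:215,225:310]),("scene",np.s_[180:260,230:300])):
    z=np.load(n+"0.npz"); im=z["im"]; m=leafmask(im,roi)
    # centroid of mask vs predicted
    uv=np.argwhere(m)[:,::-1]; P=p2plane(n,uv,0.045); 
    a=cv2.minAreaRect((P[:,:2]*1000).astype(np.float32)); print(n,"leaf",m.sum(),P.mean(0).round(4),a)
    ev=np.linalg.eigh(np.cov(P[:,:2].T)); print(np.sqrt(ev[0]*12))
    g=cv2.cvtColor(im,cv2.COLOR_RGB2GRAY).astype(float)
    # block top: brightness (white) mask low saturation
    hsv=cv2.cvtColor(im,cv2.COLOR_RGB2HSV); w=np.zeros(m.shape,bool); w[roi]=1
    C=cloud(n,z["d"]); w=w if n=="top" else np.pad(np.ones((90,80),bool),((180,384-270),(225,512-305)))
    w&=(C[...,2]>0.031)&(C[...,2]<0.056)
    a=cv2.minAreaRect((C[w][:,:2]*1000).astype(np.float32)); print("  block",a, "leaf ctr pred z45")
    P=p2plane(n,np.argwhere(w)[:,::-1],0.035); a=cv2.minAreaRect((P[:,:2]*1000).astype(np.float32)); print("  block plane",a)
E
python3 fit.py
```

```text
top leaf 602 [ 0.5996 -0.0356  0.045 ] ((599.746826171875, -35.535400390625), (68.57078552246094, 60.75978469848633), 73.17650604248047)
[0.06107926 0.06801012]
  block ((554.7882080078125, -23.103668212890625), (119.9615478515625, 180.4712371826172), 73.17274475097656) leaf ctr pred z45
  block plane ((554.5654296875, -23.162841796875), (119.8131332397461, 180.29847717285156), 73.1518783569336)
scene leaf 403 [ 0.6016 -0.0367  0.045 ] ((601.3102416992188, -35.733970642089844), (69.15201568603516, 61.31025695800781), 72.86863708496094)
[0.06147812 0.06781533]
  block ((554.9277954101562, -23.462890625), (120.13003540039062, 184.9927215576172), 73.12908935546875) leaf ctr pred z45
  block plane ((556.583251953125, -23.927207946777344), (120.65071105957031, 186.11752319335938), 73.29368591308594)
```

>>> {"method": "jog_arm", "body": {
  "targets": [
    [0,0,0,3.5,0,0.1,1],
    [0,0,0,2.0,0,0,1],
    [0,0,0,1.0,0,0,1],
    [0,0,0,0,0,0,1],
    [0,0,0,0,0,0,1]
  ]
}}

```text
time: 6.72
position: [0.4654, 0.0046, 0.0664]
tool_rot: [-0.99, 1.333, 0.989]
ft_force: [0.5, -0.9, -1.1]
grip_width: 0.272
```

```bash
cat > look.py <<'E'
from h import *
import sys
tag=sys.argv[1]
B=np.array([0.5552,-0.0233]); yaw=np.radians(-16.85); u=np.array([np.cos(yaw),np.sin(yaw)]); v=np.array([-u[1],u[0]])
s=get_state(); M=R.from_rotvec(s["tool_rot"]).as_matrix()
q=s["position"][:2]-B; print(s["time"],"TCP",s["position"].round(4),"block-frame box",(q@u).round(4),(q@v).round(4),"lead x",round(q@u+.08,4),"yaw",np.degrees(np.arctan2(-M[0,2],M[1,2])).round(2),"tilt x",M[:,0].round(4),"F",s["ft_force"].round(2),"w",s["grip_width"])
im,d=get_image("scene"); np.savez(f"s{tag}.npz",im=im,d=d)
x0,y0,w,h=225,170,80,80
a=cv2.resize(im[y0:y0+h,x0:x0+w],(600,600),interpolation=cv2.INTER_CUBIC)[:,:,::-1].copy()
cv2.imwrite(f"pics/s{tag}.png",a)
E
python3 look.py 3
python3 - <<'E'
from h import *
s=get_state();T=wristT(s); im,d=get_image("wrist"); np.savez("w3.npz",im=im,d=d,T=T); cv2.imwrite("pics/w3.png",im[:,:,::-1])
E
```

```text
6.725 TCP [0.4654 0.0046 0.0664] block-frame box -0.094 0.0007 lead x -0.014 yaw -16.84 tilt x [ 1.5e-03  3.0e-04 -1.0e+00] F [ 0.46 -0.95 -1.13] w 0.2717271011729941
```

View pics/s3.png

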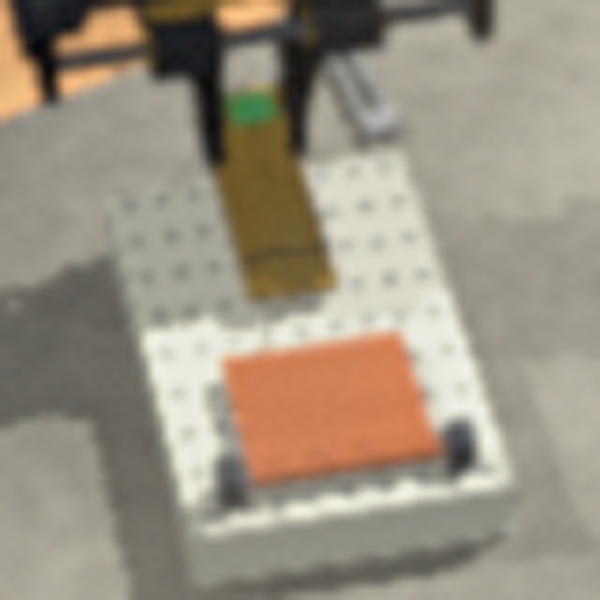

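View pics/w3.png

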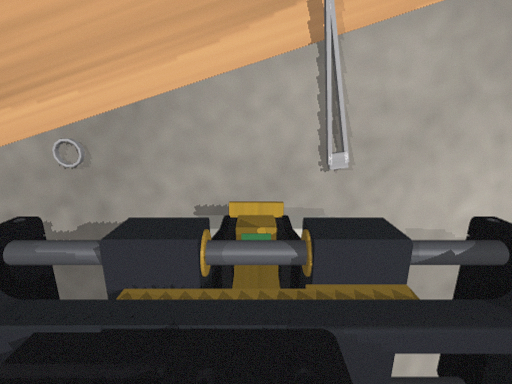

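```bash
cat >> h.py <<'E'
Bc=np.array([0.5552,-0.0233]); yw=np.radians(-16.85); Ub=np.array([np.cos(yw),np.sin(yw)]); Vb=np.array([-Ub[1],Ub[0]])
def crop(pts,z,x0=225,y0=170,k=7.5):
    P=p2plane("scene",np.array(pts)/k-0.5+0.5/k+[x0,y0],z)[:,:2]-Bc
    return np.round(1000*np.c_[P@Ub,P@Vb],1)
E
python3 - <<'E'
from h import *
print("strip end",crop([(250,298),(333,287)],0.046))
print("leaf front",crop([(224,357),(404,335)],0.045))
print("leaf rear",crop([(250,482),(440,450)],0.045))
E
```

```text
strip end [[-12.8 -16.5]
 [-11.8  15.7]]
leaf front [[ 14.3 -32. ]
 [ 17.5  36.6]]
leaf rear [[ 77.  -34.8]
 [ 76.4  36. ]]
```

>>> {"method": "jog_arm", "body": {
  "targets": [
    [0,0,0,0.4,0,0.07,1],
    [0,0,0,0,0,0,1],
    [0,0,0,0,0,0,1]
  ]
}}

```text
time: 7.2
position: [0.4648, 0.0055, 0.0616]
tool_rot: [-0.991, 1.334, 0.991]
ft_force: [-1.5, -0.5, -1.5]
grip_width: 0.27
```

>>> {"method": "jog_arm", "body": {
  "targets": [
    [0,0,0,0.15,0,0,1],
    [0,0,0,0,0,0,1]
  ]
}}

```text
time: 7.45
position: [0.4648, 0.0055, 0.06]
tool_rot: [-0.99, 1.334, 0.991]
ft_force: [-0.4, 0.6, -1.7]
grip_width: 0.273
```

>>> {"method": "jog_arm", "body": {
  "targets": [
    [0,0,0,0.1,0,0,1],
    [0,0,0,0,0,0,1]
  ]
}}

```text
time: 7.7
position: [0.4649, 0.0055, 0.0596]
tool_rot: [-0.99, 1.334, 0.991]
ft_force: [-1.6, -0.1, 6.1]
grip_width: 0.271
```

>>> {"method": "jog_arm", "body": {
  "targets": [
    [0,0,0,-0.04,0,0,1],
    [0,0,0,0,-0.6,0,1],
    [0,0,0,0,-0.7,0,1],
    [0,0,0,0,-0.7,0,1],
    [0,0,0,0,0,0,1],
    [0,0,0,0,0,0,1]
  ]
}}

```text
time: 8.45
position: [0.485, -0.0005, 0.0597]
tool_rot: [-0.991, 1.332, 0.989]
ft_force: [1.3, -0.2, 1.3]
grip_width: 0.271
```

```bash
python3 look.py 4
```

```text
8.45 TCP [ 0.485  -0.0005  0.0597] block-frame box -0.0738 0.0015 lead x 0.0062 yaw -16.81 tilt x [ 2.3e-03 -3.0e-04 -1.0e+00] F [ 1.27 -0.25  1.28] w 0.2709618781547182
```

View pics/s4.png

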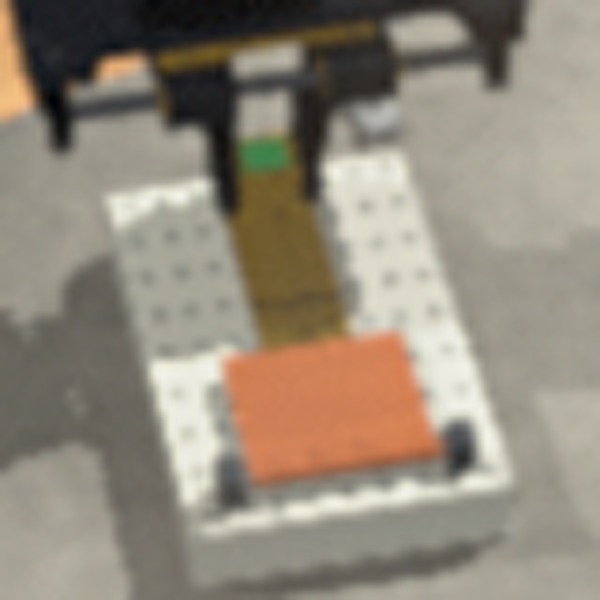

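Run:
```python
from h import *
print("line",crop([(250,302),(338,295)],0.039))
print("strip sides near leaf",crop([(258,345),(346,333)],0.039))
print("leaf front",crop([(224,357),(404,335)],0.045))
print("leaf front low",crop([(224,357),(404,335)],0.042))
print("block back corners",crop([(107,198),(405,152)],0.035))
print("block front corners",crop([(188,532),(512,480)],0.035))
```

```text
line [[-17.4 -15.6]
 [-13.9  18.1]]
strip sides near leaf [[  5.4 -17.2]
 [  6.3  16.7]]
leaf front [[ 14.3 -32. ]
 [ 17.5  36.6]]
leaf front low [[ 11.5 -31.5]
 [ 14.8  37.3]]
block back corners [[-89.4 -58.9]
 [-90.   62.8]]
block front corners [[ 87.  -59.8]
 [ 87.5  60.6]]
```

>>> {"method": "jog_arm", "body": {
  "targets": [
    [0,0,0,0,-0.6,0.05,1],
    [0,0,0,0,-0.6,0.05,1],
    [0,0,0,0,-0.4,0,1],
    [0,0,0,0,0,0,1],
    [0,0,0,0,0,0,1]
  ]
}}

```text
time: 9.12
position: [0.4989, -0.0035, 0.0597]
tool_rot: [-0.989, 1.335, 0.992]
ft_force: [-2.0, 0.7, 5.2]
grip_width: 0.27
```

```bash
python3 look.py 5
```

```text
9.125 TCP [ 0.4989 -0.0035  0.0597] block-frame box -0.0597 0.0026 lead x 0.0203 yaw -16.79 tilt x [-1.7e-03  8.0e-04 -1.0e+00] F [-1.99  0.67  5.24] w 0.27040095113105106
```

View pics/s5.png

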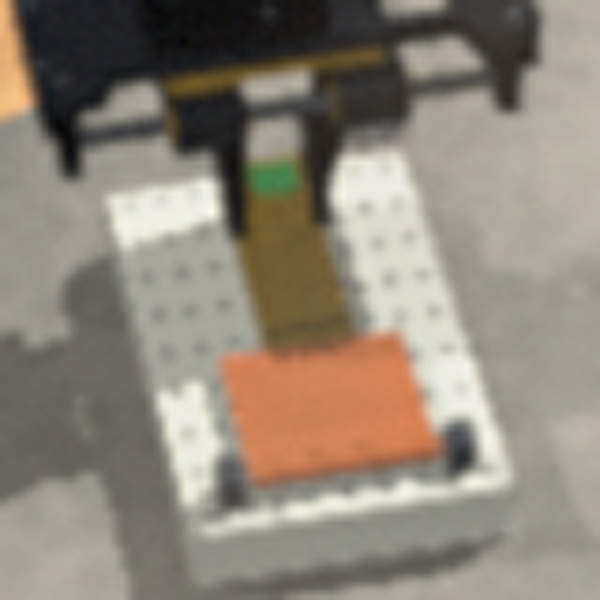

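Run:
```python
from h import *
print("line",crop([(262,330),(345,322)],0.039))
print("leaf front",crop([(222,357),(404,335)],0.045))
z=np.load("s0.npz") if 0 else np.load("scene0.npz"); 
from fit import leafmask
for f in ("scene0","s5"):
    m=leafmask(np.load(f+".npz")["im"],np.s_[180:260,230:300]); q=np.argwhere(m); print(f,m.sum(),q.mean(0),q.min(0),q.max(0))
```

```text
line [[ -1.9 -14.1]
 [  0.6  17.6]]
leaf front [[ 14.2 -32.7]
 [ 17.5  36.6]]
scene0 403 [224.16377171 268.36724566] [215 255] [233 283]
s5 409 [224.12224939 268.24938875] [215 255] [233 283]
```

The copper patch hasn't moved: centroid (268.2,224.1) now against (268.4,224.2) before. The line is about 15.5 mm short of the leaf edge, so I continue.

>>> {"method": "jog_arm", "body": {
  "targets": [
    [0,0,0,0,-0.6,0,1],
    [0,0,0,0,-0.6,0,1],
    [0,0,0,0,-0.35,0,1],
    [0,0,0,0,0,0,1],
    [0,0,0,0,0,0,1]
  ]
}}

```text
time: 9.8
position: [0.5136, -0.0079, 0.0597]
tool_rot: [-0.989, 1.335, 0.992]
ft_force: [-2.2, 1.5, 5.8]
grip_width: 0.269
```

```bash
python3 look.py 6
```

```text
9.8 TCP [ 0.5136 -0.0079  0.0597] block-frame box -0.0443 0.0026 lead x 0.0357 yaw -16.78 tilt x [-1.9e-03  9.0e-04 -1.0e+00] F [-2.21  1.5   5.78] w 0.26925217190267187
```

View pics/s6.png

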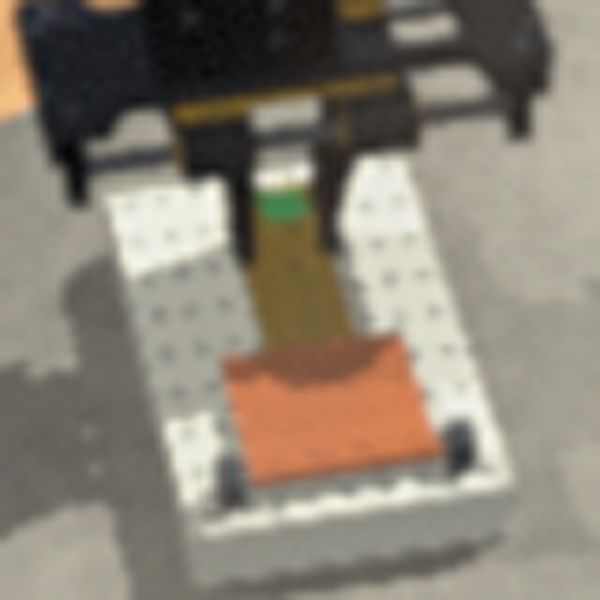

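Run:
```python
from h import *
for f in ("s3","s4","s5","s6"):
    im=np.load(f+".npz")["im"]; hsv=cv2.cvtColor(im,cv2.COLOR_RGB2HSV)
    m=np.zeros(im.shape[:2],bool); m[175:205,245:275]=1
    m&=(hsv[...,0]>45)&(hsv[...,0]<85)&(hsv[...,1]>90); c=np.argwhere(m)[:,::-1].mean(0)
    P=p2plane("scene",c,0.061 if f!="s3" else .068)[0,:2]-Bc; print(f,m.sum(),(1000*P@Ub).round(1),(1000*P@Vb).round(1))
print("strip sides",crop([(262,345),(352,333)],0.039))
```

```text
s3 18 -93.9 0.2
s4 21 -73.5 0.7
s5 22 -60.0 1.9
s6 18 -44.3 2.8
strip sides [[  5.7 -15.7]
 [  6.8  19. ]]
```

>>> {"method": "jog_arm", "body": {
  "targets": [
    [0,0,0,0.03,0,0,1],
    [0,0,0,0,0,0,1],
    [0,0,0,0,0,0,1],
    [0,0,0,0,0,0,1]
  ]
}}

```text
time: 10.35
position: [0.5136, -0.0079, 0.0597]
tool_rot: [-0.989, 1.335, 0.993]
ft_force: [-3.5, 1.3, 7.7]
grip_width: 0.273
```

```bash
python3 look.py 7
python3 - <<'E'
from h import *
from fit import leafmask
f=[]
for i in range(6): get_image("scene"); f.append(get_state()["ft_force"].round(1))
print(f)
im=np.load("s7.npz")["im"]; m=leafmask(im,np.s_[180:260,230:300]); q=np.argwhere(m); print(m.sum(),q.mean(0),q.min(0),q.max(0))
E
```

```text
10.35 TCP [ 0.5136 -0.0079  0.0597] block-frame box -0.0443 0.0026 lead x 0.0357 yaw -16.79 tilt x [-0.0019  0.0011 -1.    ] F [-3.46  1.3   7.65] w 0.2727787486971466
[array([-4.9,  0.8,  7.4]), array([-4.6,  0.5,  8.5]), array([-4.4,  1.4,  8.3]), array([-4.3,  0.7,  7.1]), array([-3.6,  0.8,  8.9]), array([-3.8,  1.3,  8.9])]
401 [224.21945137 268.35910224] [215 255] [233 283]
```

View pics/s7.png

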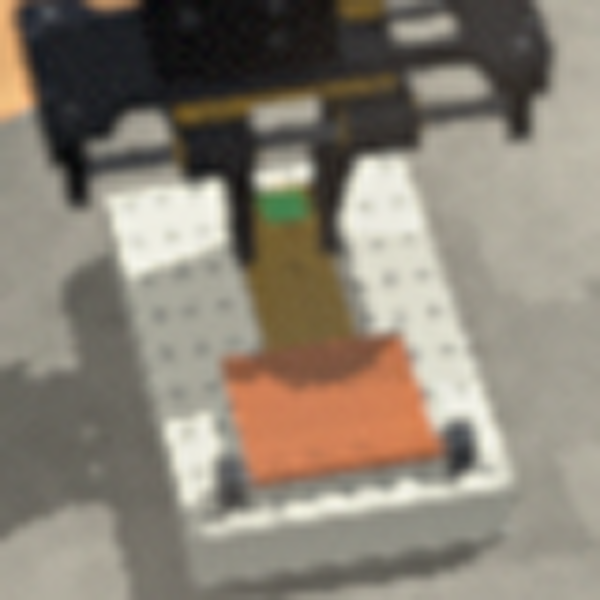

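The copper patch is unchanged, the strip lies flat and the line sits at the leaf edge, with about 10 N on the block (8.2 N read, plus the 1.6 N free-hanging offset). I'll hand it in.

```bash
python3 -c "
from bench import *
print(close_job()); s=get_state(); print(s['time'],s['position'],s['ft_force'])"
```

```text
the job is handed in; nothing more can be done
None
the job is handed in; nothing more can be done
```

The job is handed in with the strip under the leaf and the gripper still holding it down. I gripped the brass strip by its box, lifted it, laid it on the block and slid it about 50 mm straight in under the copper leaf.

Last checks before handing in (about 10.7 s on the clock):

| Check | Measured | Required |
|---|---|---|
| Plain end, x in the block's frame (from the arm's pose) | about 35.7 mm | 29 to 41 mm |
| Off centre | about 2.6 mm against the block estimate, 1–2 mm against the leaf seen by the cameras | within 8 mm |
| Straightness | within about 0.1° of the block | below 0.12 rad (about 7°) |
| Leaf's patch in the scene image | same as at the start, within 0.1 px | leaf stays down |
| Press on the block | about 10 N, steady | 3.5 to 30 N |

- **Black line:** I could not see it at the end, because the leaf hides that spot from the scene camera. I inferred its place from the last visible position (about 16 mm short by camera, 14.7 mm by arm pose) and a measured move of 15.4 mm.
- **Camera against arm:** Estimates of the distance along the strip differed by 1–2 mm. The stone tracked the tool to within about 1 mm, so the strip did not slip in the grip.
- **Bystanders:** I did not measure them again at the end. Nothing was seen to touch them.

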